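# Clamp the wheel with the toggle latch

### The arm

A 6-joint arm with a two-finger parallel gripper is mounted at the origin on a cart in front of the work surface, level with it; the furniture and walls round the work are solid. World frame = base frame: x ahead of the robot, y to its left, z up, the work surface at z = 0. Lengths are in m, angles in degrees, forces in N, time in s.
With the tool pointing down it reaches from about 0.25 to 0.725 m from the base axis. Payload 9.7 kg.
Tool frame: the origin (TCP) lies at the very end of the fingers, on their centre line; the grasp point (between the pads) lies 19 mm behind it (manip.grasp_offset is the distance from the TCP to the grasp point, in m); z points along the fingers, y is the line along which they close (so a half turn about z gives the same grasp; the last joint's range is limited). The gripper opens to 85 mm and grips with 20 to 120 N. Pads are 22 mm wide; open, the fingers measure 114 mm over their backs; the gripper's body (76 mm by 85 mm) begins 54 mm behind the grasp point. The pads swing forward as they close: fully open they stand 13 mm farther back than shut.
Start: joints at [-69.041, 4.979, 10.078, 95.1, 0, 90], TCP at [0.197, -0.514, 0.231] pointing down, gripper open.
Joint ranges: [-179.16, 179.16], [-48.56, 103.87], [-65.8, 70.77], [-126.05, 130.52], [-82.76, 87.17], [-180, 180]. Speed limits (degrees/s): [127.2, 127.2, 147.25, 180, 180, 180].

### API

Orientations are given as [roll, pitch, yaw] about the fixed x, y, z axes, in that order (R = Rz(yaw) Ry(pitch) Rx(roll)).
In Python, from workcell import manip gives the robot as it stands.
- The arm moves only by the tool arm_command, never from a script. Its argument "series" is a list of rows, each an object with "slide": the shift along the world's x, y, z as a fraction of full scale, a list of three; "turn": the turn, a rotation vector about the world's x, y, z as a fraction of full scale, a list of three; "grip": the closure, from -1 (fully open) to 1 (shut). A call has 1 to 8 rows; each row is the pose to reach, as a shift and turn from the pose commanded when the call began; what a row does not reach only later rows make up. Full scale, the value 1, is 150 mm for a shift and 90 degrees for a turn. A row lasts 1/12 s, in which the tool goes at most 41.7 mm and 7.16 degrees, less where a joint would pass 70% of its speed; a pose out of reach is approached as far as the arm can. A call with a number of a shift or a turn outside -1 to 1 is refused whole. A call with a gripper value outside its range is refused whole. The fingers move at their own pace and stop on an object; "grip_force" is the grip in N (left out, the last holds). Time passes only in rows, so rows that repeat a pose let the fingers close. It gives the time, the measured TCP pose, the force, the opening and the grip force at its end, in the units of the state.
- manip.state(): the state, without advancing time (a new reading comes with each control period).
- manip.get_image(name): name is "scene" or "top" or "wrist"; returns (picture, depth): 480x640x3 uint8, red, green, blue; 480x640 float32, m along the optical axis (not along the pixel's ray), 0 where there is no reading.
- manip.camera_params(name): a dict with "K" (3x3 intrinsics, pixels), "rvec" (rotation vector, rad) and "tvec" (3), from world to camera coordinates, as OpenCV has them; the wrist camera has in their place "T_tool_cam" (4x4, takes a point from camera to tool coordinates, whose origin is the TCP and whose axes are the flange's). Camera axes: x right, y down, z forward; pixel columns grow to the right and rows downward; lengths in m; the calibration is good to about 2 mm. A picture is of the moment at which its call begins: read the wrist's pose just before it. camera_params takes no time and is no camera call.
- manip.sign_off(): hands the job in; it is judged then, once.
The state is a dict: "t": time; "joint_pos": joint angles; "joint_vel": joint speeds; "joint_torque": joint torques, N m; "tool_pos": TCP position; "tcp_rot": TCP orientation; "contact_force": force on the tool from outside, world axes, zero at the start; "ft_torque": the same for the moment, N m; "finger_gap": finger opening in m; "grasp_force": force on a finger pad.
Only numpy, scipy, OpenCV 4.12 (cv2) and the standard library are available. Lean on these libraries where they do the work, as an engineer would, in place of code of your own. Each camera call takes 0.05 s, during which the arm holds its last target. There are 200 camera calls.

### The job

A turned wheel lies in the blue clamping fixture and has to be clamped. Tip the upright brass wire loop over so that its cross bar drops behind the hook on the sliding jaw, then push the red-handled lever over and down, past its snap point, until it lies flat and the loop has drawn the jaw up to the wheel. Let go and leave it latched.

Things in the scene. Friction and masses are not known exactly. Their poses are not given: they have to be found in the camera images.
- fixture: Blue 100 x 235 x 12 mm plate fixed to the worktop, with a toggle clamp and a 46 mm wheel. Origin: on the worktop below the lever's pivot (50 mm up). z up, +y from lever to hook, x along the pivot pins. The loop's hinge is on the lever, 28 mm from the pivot.
- loop_bar (a point): Middle of the loop's cross bar (along fixture x). The loop is a U of 6 mm brass wire, 50 mm wide, 100 mm from hinge to bar. It starts about upright, bar some 175 mm above the worktop, 40 mm above the lever's end, which stands between its legs. Slight friction holds it; under 0.5 N tips it. Tipped about 30 degrees to +y it falls by itself, the bar landing just beyond the hook.
- lever_tip (a point): Middle of the lever's free end, 87 mm from the pivot; the last 42 mm are a red handle 18 mm wide (x), 11 mm thick. The lever starts upright or up to 14 degrees toward -y; it swings down to -y and ends 4 degrees above level, this point about 56 mm above the worktop. The snap point is 8 degrees before that; then it goes down by itself. About 5 N at the handle moves it.
- keeper (a point): Where the bar's middle must lie behind the dark steel hook: 50 mm above the worktop, at first 76 mm to +y of the pivot; axes as the fixture's. The hook is 26 mm wide, open to +y, its lip's top 10 mm above this point. It is on an aluminium jaw held off the wheel by a spring; latching draws it 4 mm to -y.

How it is judged (in metres and radians):
On the way:
1. the loop's bar lies behind the hook, below its lip, while the lever is still up (its tip more than 110 mm above the worktop) (z of loop_bar in the frame of keeper below 0.006 m and y of loop_bar in the frame of keeper above -0.003 m and height (world z) of lever_tip above 0.11 m), for 0.2 s.
At the end, for the whole second after the job is handed in: the lever is snapped down flat (the middle of its tip less than 62 mm above the worktop; latched it is at about 56 mm), the loop's bar is within 7 mm of its place behind the hook, and the jaw has been drawn at least 2.7 mm toward the wheel (height (world z) of lever_tip below 0.062 m and distance between loop_bar and keeper below 0.007 m and y of keeper in the frame of fixture below 0.0735 m); the robot touches nothing.
It also fails if it takes over 35 s, if anything falls off the work surface, if the arm or the gripper's body presses on something with over 40 N, if the wrist force passes 120 N, or if a joint passes its speed limit or range.

## Working session

There is one attempt and no reset: what is moved stays moved. The work goes in short steps, Python scripts to look and compute and a tool call to move; the robot and the scene stay as the last step left them, time stands still between calls to the robot, and variables do not carry over. Pictures are saved under pics/ and viewed, at most 10 in all, crops included, and the job is handed in when it is done.

Besides the shell and the picture viewer there is one more tool, called after "Request:" by a JSON object that holds its "api" and its "payload", one argument or row to a line. arm_command: Moves the arm, as the interface text tells. Shift numbers are shares of 150 mm and turn numbers shares of 90 degrees, none past 1 either way. Its arguments: {"type":"object","properties":{"series":{"type":"array","items":{"type":"object","properties":{"slide":{"type":"array","items":{"type":"number"}},"turn":{"type":"array","items":{"type":"number"}},"grip":{"type":"number"}}}},"grip_force":{"type":"number"}},"required":["series"]}

```bash
mkdir -p pics && cat > h.py <<'E'
from workcell import manip
import numpy as np, cv2
def snap(n):
    im,d=manip.get_image(n); np.savez(f'pics/{n}.npz',im=im,d=d); return im,d
def world(n,u,v,z=None,depth=None):
    p=manip.camera_params(n);K=np.array(p['K']);R=cv2.Rodrigues(np.array(p['rvec'],float))[0];t=np.array(p['tvec']).ravel()
    r=np.linalg.inv(K)@[u,v,1.]
    c=-R.T@t; dr=R.T@r
    s=depth if z is None else (z-c[2])/dr[2]
    return c+s*dr
E
python3 - <<'E'
from h import *
for n in('scene','top'):
    im,d=snap(n); cv2.imwrite(f'pics/{n}0.png',im[:,:,::-1])
    print(n,world(n,320,240,depth=0),world(n,320,240,z=0))
print(manip.state())
E
```

```text
scene [0.16615168 0.72811203 0.48922066] [ 7.18905173e-01 -1.66501906e-01  5.55111512e-17]
top [0.48341222 0.08730709 0.97598552] [0.5466427  0.09146957 0.        ]
{'t': 0.1, 'joint_pos': array([-6.90424227e+01,  5.00848149e+00,  1.00377749e+01,  9.50987259e+01,
       -4.84899177e-04,  9.00005873e+01]), 'joint_vel': array([ 0.03804091, -0.0605484 ,  0.21270956,  0.03661455,  0.03107917,
       -0.00469178]), 'joint_torque': array([ 1.57262151e-03, -5.21561301e+01,  4.65654480e+01,  1.59647665e-02,
        2.82821412e-05, -7.30268624e-06]), 'tool_pos': array([ 0.19664612, -0.5134233 ,  0.23063793]), 'tcp_rot': array([-1.79930568e+02,  4.85610556e-04,  2.09569905e+01]), 'contact_force': array([-0.28056309, -0.06923438,  0.26471059]), 'ft_torque': array([ 0.02168433,  0.02773661, -0.01058613]), 'grasp_force': 0.0, 'finger_gap': 0.08567778467179016}
```

View pics/scene0.png

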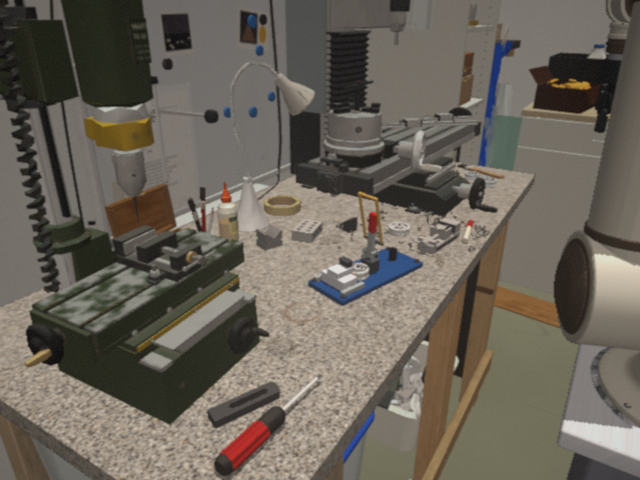

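View pics/top0.png

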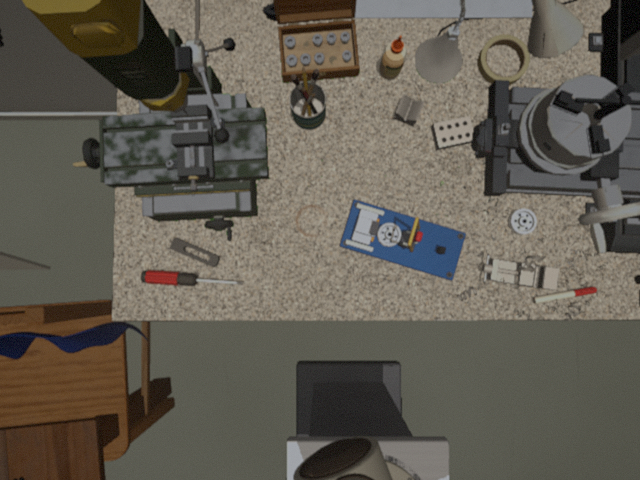

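The fixture is at about (403, 240) in top and (366, 270) in scene, with the red lever at (372, 222) and the brass loop at (370, 205) in scene. I'll enlarge both.

```bash
python3 - <<'E'
from h import *
a=np.load('pics/top.npz')['im'][190:290,330:475,::-1]; b=np.load('pics/scene.npz')['im'][180:310,300:430,::-1]
cv2.imwrite('pics/topc.png',cv2.resize(a,None,fx=5.5,fy=5.5,interpolation=cv2.INTER_CUBIC))
cv2.imwrite('pics/scenec.png',cv2.resize(b,None,fx=4.6,fy=4.6,interpolation=cv2.INTER_CUBIC))
E
```

```text
(no output)
```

View pics/topc.png

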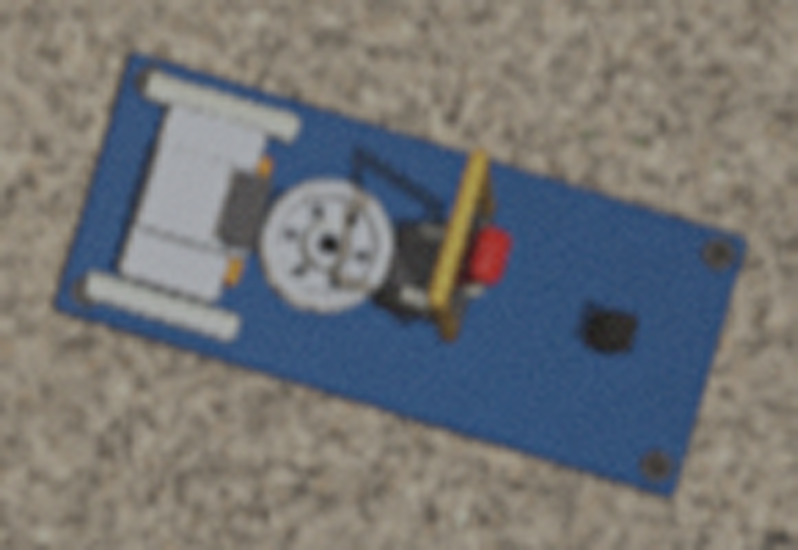

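View pics/scenec.png

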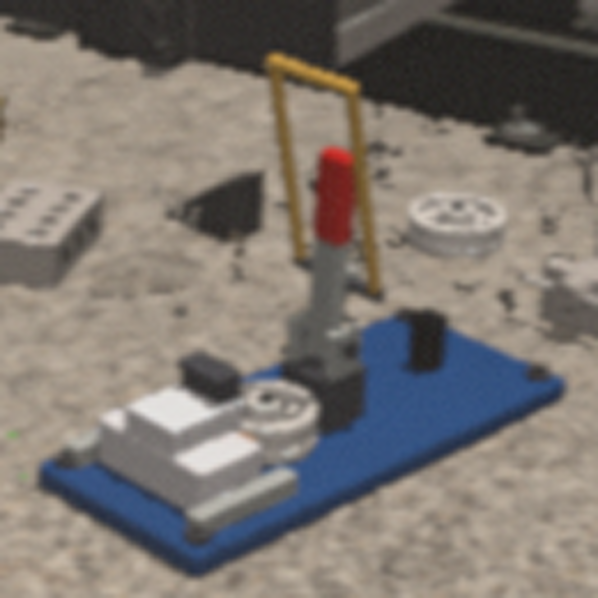

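```bash
cat >> h.py <<'E'
def top(x,y,z): return world('top',330+(x+.5)/5.5-.5,190+(y+.5)/5.5-.5,z=z)
def scn(x,y,**k): return world('scene',300+(x+.5)/4.6-.5,180+(y+.5)/4.6-.5,**k)
E
python3 - <<'E'
from h import *
np.set_printoptions(precision=4,suppress=True)
C=[top(*c,.012) for c in((130,52),(748,240),(672,497),(55,308))]
print(*C,[np.linalg.norm(C[i]-C[i-1]) for i in range(4)])
ey=(C[0]+C[3]-C[1]-C[2])[:2]; ey/=np.linalg.norm(ey); ex=np.array([ey[1],-ey[0]])
cen=sum(C)[:2]/4
print('ey',ey,'ex',ex,np.degrees(np.arctan2(ex[1],ex[0])),'cen',cen)
def f(n,p): q=p[:2]-cen; print(n,p,'fx',q@ex,'fy',q@ey)
f('barA',top(478,152,.178));f('barB',top(440,303,.178));f('tip',top(492,255,.137))
f('wheel',top(328,243,.04));f('hook',top(245,208,.06)); f('stop',top(612,328,.045))
d=np.load('pics/scene.npz')['d']
for n,x,y in(('sbarA',275,62),('sbarB',355,88),('stip',338,158),('sred',338,200),('slever',328,270),('hook',210,365)):
    u=300+(x+.5)/4.6-.5;v=180+(y+.5)/4.6-.5
    dd=d[int(round(v)),int(round(u))]; f(n+' %.3f'%dd,world('scene',u,v,depth=dd))
dt=np.load('pics/top.npz')['d']
for n,x,y in (('barmid',460,225),('tip',492,255),('hook',240,208),('wheel',310,225)):
    u=330+x/5.5;v=190+y/5.5; f('T'+n,world('top',u,v,depth=dt[int(v),int(u)]))
E
```

```text
[0.6277 0.0246 0.012 ] [ 0.5581 -0.1984  0.012 ] [ 0.4655 -0.169   0.012 ] [0.5346 0.0525 0.012 ] [np.float64(0.09720578153863224), np.float64(0.23363071568143098), np.float64(0.09716540253698752), np.float64(0.2320490108416436)]
ey [0.2976 0.9547] ex [ 0.9547 -0.2976] -17.313982201322528 cen [ 0.5465 -0.0726]
barA [ 0.5721 -0.0688  0.178 ] fx 0.02335931110057497 fy 0.011237967053578192
barB [ 0.5268 -0.0567  0.178 ] fx -0.023542241123980647 fy 0.009284331750650177
tip [ 0.5441 -0.0807  0.137 ] fx 0.00011273511477933847 fy -0.008478205126327517
wheel [ 0.5555 -0.0426  0.04  ] fx -0.000263301830413655 fy 0.03133207722585524
hook [ 0.5662 -0.0114  0.06  ] fx 0.0006392296085652519 fy 0.06428283326307427
stop [ 0.525  -0.1406  0.045 ] fx -0.0002762180350058194 fy -0.07128195034242105
sbarA 0.936 [ 0.5683 -0.0643  0.1758] fx 0.01838970286072344 fy 0.014376951388698895
sbarB 0.910 [ 0.5273 -0.0551  0.1754] fx -0.02351323386596805 fy 0.010974131198125781
stip 0.949 [ 0.5424 -0.0748  0.1352] fx -0.003269866935698469 fy -0.003293221384362757
sred 0.956 [ 0.5412 -0.0744  0.1165] fx -0.004485042387086558 fy -0.003327552474093118
slever 0.971 [ 0.5439 -0.0739  0.0836] fx -0.002021831541067789 fy -0.002046776573676056
hook 0.943 [ 0.5661 -0.0113  0.059 ] fx 0.0005149701709259193 fy 0.06431126574325381
Tbarmid [ 0.5494 -0.0636  0.1785] fx 0.0001581353192851324 fy 0.00942890172662804
Ttip [ 0.5431 -0.0808  0.14  ] fx -0.0007405860590286809 fy -0.008849496025297722
Thook [ 0.565  -0.01    0.0646] fx -0.0009177578271307163 fy 0.06530725146482595
Twheel [ 0.5623 -0.0391  0.0254] fx 0.005175677921130519 fy 0.03671365865079621
```

Everything agrees with the given sizes: the plate is 97 x 233 mm, the bar is at z = 0.178, the lever tip at 0.14 and the hook top at 0.06. Fixture +y is (0.298, 0.955), a yaw of −17.3°. I'll approach from the −y side with the gripper shut.

Request:
{"api": "arm_command", "payload": {
  "series": [
    {"slide": [0.15, 0.18, 0.05], "turn": [0, 0, -0.07], "grip": 1},
    {"slide": [0.3, 0.35, 0.05], "turn": [0, 0, -0.14], "grip": 1},
    {"slide": [0.45, 0.53, 0.05], "turn": [0, 0, -0.21], "grip": 1},
    {"slide": [0.6, 0.71, 0.05], "turn": [0, 0, -0.28], "grip": 1},
    {"slide": [0.75, 0.88, 0.05], "turn": [0, 0, -0.355], "grip": 1},
    {"slide": [0.75, 0.88, 0.05], "turn": [0, 0, -0.4256], "grip": 1},
    {"slide": [0.75, 0.88, 0.05], "turn": [0, 0, -0.4256], "grip": 1}
  ]
}}

```text
t: 0.68
tool_pos: [0.3102, -0.3803, 0.2387]
tcp_rot: [-180.0, 0.0, -17.5]
contact_force: [-0.7, -0.1, 0.2]
finger_gap: 0.0007
grasp_force: 0.0
```

Request:
{"api": "arm_command", "payload": {
  "series": [
    {"slide": [0.18, 0.22, 0], "turn": [0, 0, 0], "grip": 1},
    {"slide": [0.37, 0.44, 0], "turn": [0, 0, 0], "grip": 1},
    {"slide": [0.56, 0.66, 0], "turn": [0, 0, 0], "grip": 1},
    {"slide": [0.75, 0.88, 0], "turn": [0, 0, 0], "grip": 1},
    {"slide": [0.75, 0.88, 0], "turn": [0, 0, 0], "grip": 1},
    {"slide": [0.75, 0.88, 0], "turn": [0, 0, 0], "grip": 1}
  ]
}}

```text
t: 1.18
tool_pos: [0.4228, -0.2484, 0.2383]
tcp_rot: [-180.0, 0.0, -17.0]
contact_force: [0.5, 0.0, 0.3]
finger_gap: 0.0003
grasp_force: 0.0
```

Request:
{"api": "arm_command", "payload": {
  "series": [
    {"slide": [0.2, 0.22, 0], "turn": [0, 0, 0], "grip": 1},
    {"slide": [0.38, 0.44, 0], "turn": [0, 0, 0], "grip": 1},
    {"slide": [0.56, 0.66, 0], "turn": [0, 0, 0], "grip": 1},
    {"slide": [0.735, 0.885, -0.1], "turn": [0, 0, 0], "grip": 1},
    {"slide": [0.735, 0.885, -0.32], "turn": [0, 0, 0], "grip": 1},
    {"slide": [0.735, 0.885, -0.54], "turn": [0, 0, 0], "grip": 1},
    {"slide": [0.735, 0.885, -0.54], "turn": [0, 0, 0], "grip": 1},
    {"slide": [0.735, 0.885, -0.54], "turn": [0, 0, 0], "grip": 1}
  ]
}}

```text
t: 1.85
tool_pos: [0.5242, -0.1404, 0.1564]
tcp_rot: [-179.0, 0.3, -15.3]
contact_force: [-0.7, 0.0, 0.6]
finger_gap: -0.0003
grasp_force: 0.0
```

```bash
python3 - <<'E'
from h import *
b=snap('scene')[0][150:310,290:460,::-1]
cv2.imwrite('pics/scene2.png',cv2.resize(b,None,fx=3.7,fy=3.7,interpolation=cv2.INTER_CUBIC))
E
```

```text
(no output)
```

View pics/scene2.png

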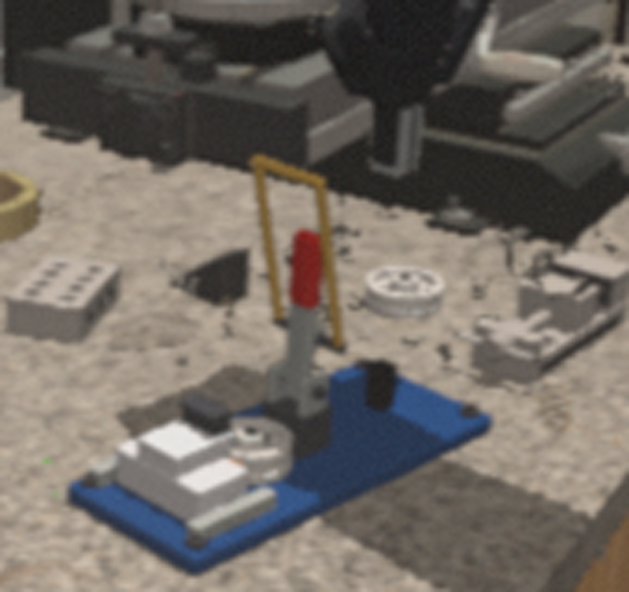

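The shut fingers hang behind the loop at (395, 165), clear of it, but the pose lags its target. I'll check the joints.

```bash
python3 - <<'E'
from h import *
s=manip.state();[print(k,np.round(s[k],3)) for k in('t','joint_pos','joint_vel','tool_pos','tcp_rot','contact_force')]
E
```

```text
t 1.9
joint_pos [-15.501   3.282   0.241  87.001   0.986 179.83 ]
joint_vel [ 0.181 -1.184  2.631  0.211  0.062  0.701]
tool_pos [ 0.525 -0.141  0.159]
tcp_rot [-1.79014e+02  3.90000e-02 -1.53310e+01]
contact_force [0.188 0.312 1.453]
```

Joint 6 is at its 180° limit, so I'll use the equivalent orientation a quarter turn the other way.

Request:
{"api": "arm_command", "payload": {
  "series": [
    {"slide": [0, 0, 0.1], "turn": [0, 0, 0.07], "grip": 1},
    {"slide": [0, 0, 0.1], "turn": [0, 0, 0.15], "grip": 1},
    {"slide": [0, 0, 0.1], "turn": [0, 0, 0.23], "grip": 1},
    {"slide": [0, 0, 0.1], "turn": [0, 0, 0.31], "grip": 1},
    {"slide": [0, 0, 0.1], "turn": [0, 0, 0.38], "grip": 1},
    {"slide": [0, 0, 0.1], "turn": [0, 0, 0.46], "grip": 1},
    {"slide": [0, 0, 0.1], "turn": [0, 0, 0.54], "grip": 1},
    {"slide": [0, 0, 0.1], "turn": [0, 0, 0.6], "grip": 1}
  ]
}}

```text
t: 2.57
tool_pos: [0.5265, -0.1406, 0.1762]
tcp_rot: [-179.2, -0.1, 39.0]
contact_force: [-0.2, -0.3, 0.2]
finger_gap: 0.0002
grasp_force: 0.0
```

Request:
{"api": "arm_command", "payload": {
  "series": [
    {"slide": [0, 0, 0], "turn": [0, 0, 0.39], "grip": 1},
    {"slide": [0, 0, 0], "turn": [0, 0, 0.39], "grip": 1},
    {"slide": [0, 0, 0], "turn": [0, 0, 0.39], "grip": 1},
    {"slide": [0, 0, 0], "turn": [0, 0, 0.39], "grip": 1},
    {"slide": [0, 0, 0], "turn": [0, 0, 0.39], "grip": 1},
    {"slide": [0, 0, 0], "turn": [0, 0, 0.39], "grip": 1},
    {"slide": [0, 0, 0], "turn": [0, 0, 0.39], "grip": 1}
  ]
}}

```text
t: 3.15
tool_pos: [0.5264, -0.1402, 0.1752]
tcp_rot: [-179.2, 0.0, 73.6]
contact_force: [0.2, 0.5, -0.8]
finger_gap: 0.0004
grasp_force: 0.0
```

Request:
{"api": "arm_command", "payload": {
  "series": [
    {"slide": [0.05, 0.16, -0.13], "turn": [0, 0, 0], "grip": 1},
    {"slide": [0.1, 0.32, -0.13], "turn": [0, 0, 0], "grip": 1},
    {"slide": [0.12, 0.39, -0.13], "turn": [0, 0, 0], "grip": 1},
    {"slide": [0.14, 0.45, -0.13], "turn": [0, 0, 0], "grip": 1},
    {"slide": [0.16, 0.51, -0.13], "turn": [0, 0, 0], "grip": 1},
    {"slide": [0.18, 0.57, -0.13], "turn": [0, 0, 0], "grip": 1},
    {"slide": [0.2, 0.635, -0.13], "turn": [0, 0, 0], "grip": 1},
    {"slide": [0.21, 0.67, -0.13], "turn": [0, 0, 0], "grip": 1}
  ]
}}

```text
t: 3.82
tool_pos: [0.5578, -0.038, 0.1536]
tcp_rot: [-179.0, 0.0, 73.8]
contact_force: [0.5, -0.1, -0.3]
finger_gap: 0.0001
grasp_force: 0.0
```

Request:
{"api": "arm_command", "payload": {
  "series": [
    {"slide": [0.01, 0.03, -0.02], "turn": [0, 0, 0], "grip": 1},
    {"slide": [0.02, 0.06, -0.02], "turn": [0, 0, 0], "grip": 1},
    {"slide": [0.02, 0.06, -0.02], "turn": [0, 0, 0], "grip": 1},
    {"slide": [0.02, 0.06, -0.02], "turn": [0, 0, 0], "grip": 1}
  ]
}}

```text
t: 4.15
tool_pos: [0.5603, -0.0297, 0.1502]
tcp_rot: [-179.0, 0.0, 73.8]
contact_force: [0.3, -0.4, -0.5]
finger_gap: 0.0001
grasp_force: 0.0
```

```bash
python3 - <<'E'
from h import *
b=snap('scene')[0][150:310,290:460,::-1]
cv2.imwrite('pics/scene3.png',cv2.resize(b,None,fx=3.7,fy=3.7,interpolation=cv2.INTER_CUBIC))
E
```

```text
(no output)
```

View pics/scene3.png

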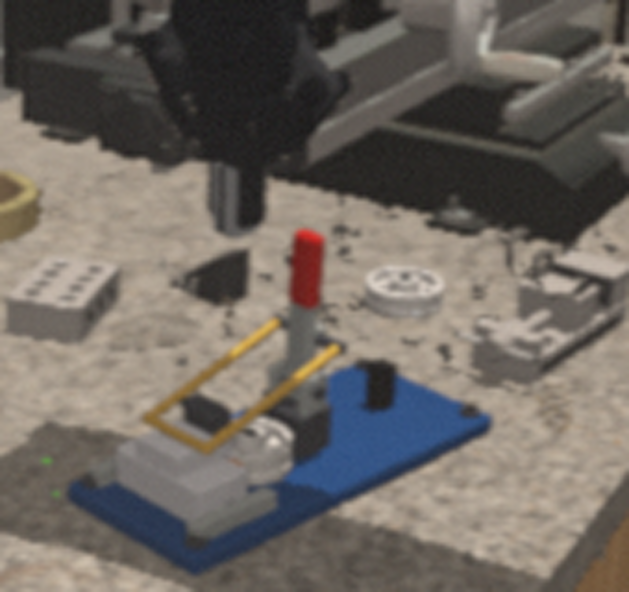

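The loop has tipped. Its bar is at about (180, 432) in the crop, at or just beyond the hook. I'll move to the lever's +y side while it settles, then measure the bar.

Request:
{"api": "arm_command", "payload": {
  "series": [
    {"slide": [-0.01, -0.03, -0.08], "turn": [0, 0, 0], "grip": 1},
    {"slide": [-0.02, -0.06, -0.16], "turn": [0, 0, 0], "grip": 1},
    {"slide": [-0.03, -0.095, -0.22], "turn": [0, 0, 0], "grip": 1},
    {"slide": [-0.03, -0.095, -0.22], "turn": [0, 0, 0], "grip": 1},
    {"slide": [-0.03, -0.095, -0.22], "turn": [0, 0, 0], "grip": 1}
  ]
}}

```text
t: 4.62
tool_pos: [0.5554, -0.0444, 0.1171]
tcp_rot: [-179.0, 0.0, 73.7]
contact_force: [0.1, -0.7, -0.7]
finger_gap: -0.0001
grasp_force: 0.0
```

```bash
python3 - <<'E'
from h import *
im,d=snap('scene');b=im[200:310,300:430,::-1]
cv2.imwrite('pics/scene4.png',cv2.resize(b,None,fx=5,fy=5,interpolation=cv2.INTER_CUBIC))
print(manip.state()['tool_pos'])
E
```

```text
[ 0.55583224 -0.0442491   0.11771609]
```

View pics/scene4.png

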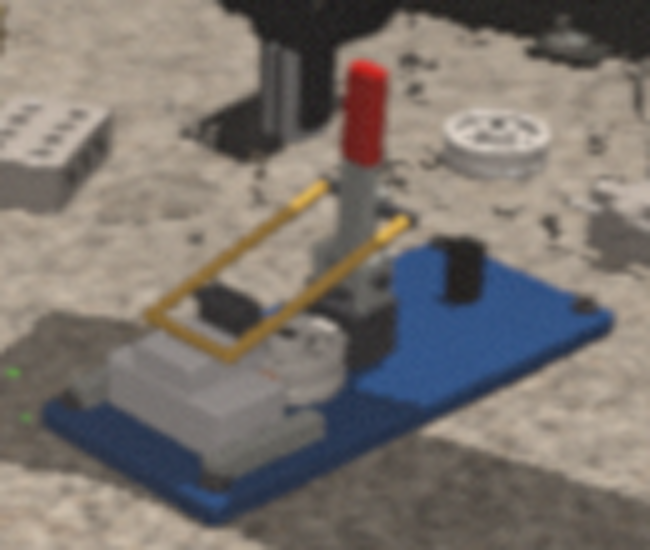

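```bash
python3 - <<'E'
from h import *
np.set_printoptions(precision=4,suppress=True)
d=np.load('pics/scene.npz')['d']
cen=np.array([.5465,-.0726]);ey=np.array([.2976,.9547]);ex=np.array([ey[1],-ey[0]])
def g(n,x,y,z=None):
    u=300+(x+.5)/5-.5;v=200+(y+.5)/5-.5
    dd=d[int(round(v)),int(round(u))]
    p=world('scene',u,v,z=z,depth=dd); q=p[:2]-cen; print(n,dd,p,'fx',q@ex,'fy',q@ey)
g('barmid',190,337);g('barmid',190,337,.05);g('barA',153,317);g('barB',230,356);g('hingeA',322,188);g('hingeB',405,220)
g('tip',368,72);g('leverlow',352,230);g('hook',225,295);g('pin',380,275)
E
```

```text
barmid 0.92803323 [0.5689 0.0129 0.0518] fx -0.004044757004948479 fy 0.08824595875173605
barmid 0.92803323 [0.5705 0.01   0.05  ] fx -0.001627799775913187 fy 0.0859680372382159
barA 0.94258225 [0.589  0.0063 0.0518] fx 0.01707828169784468 fy 0.08798604247467262
barB 0.91445875 [0.5488 0.0181 0.0519] fx -0.024806863033011852 fy 0.08723458512797562
hingeA 0.9897757 [ 0.5637 -0.0833  0.0775] fx 0.0196452200512497 fy -0.005121038693445309
hingeB 0.9589836 [ 0.521  -0.0705  0.0792] fx -0.024927339947412037 fy -0.005599552211531736
tip 0.94941807 [ 0.5423 -0.0752  0.135 ] fx -0.003235583496840665 fy -0.0036911296519835787
leverlow 0.98031473 [ 0.546  -0.0759  0.0663] fx 0.0005491950567830036 fy -0.003310331173885654
hook 0.93951327 [ 0.566  -0.0086  0.061 ] fx -0.0003949406697060752 fy 0.06695387388369542
pin 0.9713952 [ 0.5292 -0.0681  0.0541] fx -0.017821477599907452 fy -0.0008673097019666551
```

The bar is at z ≈ 0.05 and about 12 mm to +y of the keeper, and the lever is still up, so condition 1 holds. Now I'll push the lever along its arc.

Request:
{"api": "arm_command", "payload": {
  "series": [
    {"slide": [-0.03, -0.095, 0.013], "turn": [0, 0, 0], "grip": 1},
    {"slide": [-0.06, -0.19, 0.013], "turn": [0, 0, 0], "grip": 1},
    {"slide": [-0.083, -0.267, 0.013], "turn": [0, 0, 0], "grip": 1},
    {"slide": [-0.099, -0.318, -0.007], "turn": [0, 0, 0], "grip": 1},
    {"slide": [-0.115, -0.369, -0.033], "turn": [0, 0, 0], "grip": 1},
    {"slide": [-0.129, -0.414, -0.06], "turn": [0, 0, 0], "grip": 1},
    {"slide": [-0.129, -0.414, -0.06], "turn": [0, 0, 0], "grip": 1}
  ]
}}

```text
t: 5.25
tool_pos: [0.5358, -0.1071, 0.1072]
tcp_rot: [-178.9, 0.0, 73.7]
contact_force: [-0.0, 0.3, -1.1]
finger_gap: -0.0002
grasp_force: 0.0
```

```bash
python3 - <<'E'
from h import *
im,d=snap('scene');b=im[180:310,300:450,::-1]
cv2.imwrite('pics/scene5.png',cv2.resize(b,None,fx=4.5,fy=4.5,interpolation=cv2.INTER_CUBIC))
E
```

```text
(no output)
```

View pics/scene5.png

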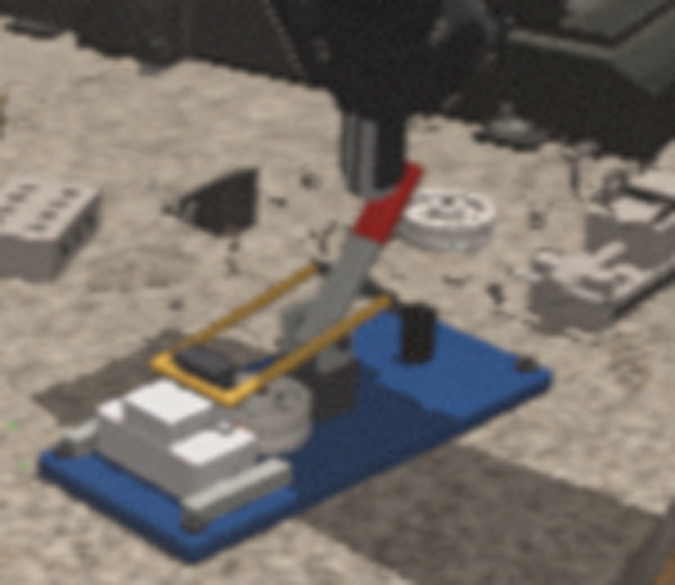

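The lever is at about 40°, the finger is on the handle at (370, 190), and the bar is tight behind the hook at (200, 380). Continuing down.

Request:
{"api": "arm_command", "payload": {
  "series": [
    {"slide": [-0.017, -0.055, -0.06], "turn": [0, 0, 0], "grip": 1},
    {"slide": [-0.035, -0.111, -0.12], "turn": [0, 0, 0], "grip": 1},
    {"slide": [-0.044, -0.14, -0.175], "turn": [0, 0, 0], "grip": 1},
    {"slide": [-0.052, -0.165, -0.233], "turn": [0, 0, 0], "grip": 1},
    {"slide": [-0.056, -0.178, -0.28], "turn": [0, 0, 0], "grip": 1},
    {"slide": [-0.058, -0.185, -0.32], "turn": [0, 0, 0], "grip": 1},
    {"slide": [-0.058, -0.185, -0.32], "turn": [0, 0, 0], "grip": 1}
  ]
}}

```text
t: 5.88
tool_pos: [0.5274, -0.134, 0.0602]
tcp_rot: [-179.0, 0.0, 73.8]
contact_force: [-1.3, -0.3, 2.8]
finger_gap: -0.0002
grasp_force: 1.1
```

Request:
{"api": "arm_command", "payload": {
  "series": [
    {"slide": [0, 0, 0.2], "turn": [0, 0, 0], "grip": 1},
    {"slide": [0, 0, 0.4], "turn": [0, 0, 0], "grip": 1},
    {"slide": [0, 0, 0.6], "turn": [0, 0, 0], "grip": 1},
    {"slide": [0, 0, 0.6], "turn": [0, 0, 0], "grip": 1},
    {"slide": [0, 0, 0.6], "turn": [0, 0, 0], "grip": 1},
    {"slide": [0, 0, 0.6], "turn": [0, 0, 0], "grip": 1}
  ]
}}

```text
t: 6.38
tool_pos: [0.5276, -0.1338, 0.1494]
tcp_rot: [-179.0, 0.0, 73.8]
contact_force: [-0.6, -0.3, -0.0]
finger_gap: 0.0001
grasp_force: 0.0
```

```bash
python3 - <<'E'
from h import *
im,d=snap('scene');b=im[180:310,300:450,::-1]
cv2.imwrite('pics/scene6.png',cv2.resize(b,None,fx=4.5,fy=4.5,interpolation=cv2.INTER_CUBIC))
# red handle points (saturated red) inside the crop -> world heights
m=np.zeros(d.shape,bool);m[180:310,300:450]=True
r,g,bb=[im[:,:,i].astype(int) for i in range(3)]
v,u=np.nonzero(m&(r>90)&(g<50)&(bb<50)&(d>0))
P=np.array([world('scene',a,c,depth=d[c,a]) for a,c in zip(u,v)])
f=(P[:,:2]-[.5465,-.0726])@[.2976,.9547]
print(len(P),np.percentile(P[:,2],[5,50,95]),np.percentile(f,[2,98]))
E
```

```text
66 [0.05430966 0.05819946 0.06056991] [-0.08211663 -0.05152319]
```

View pics/scene6.png

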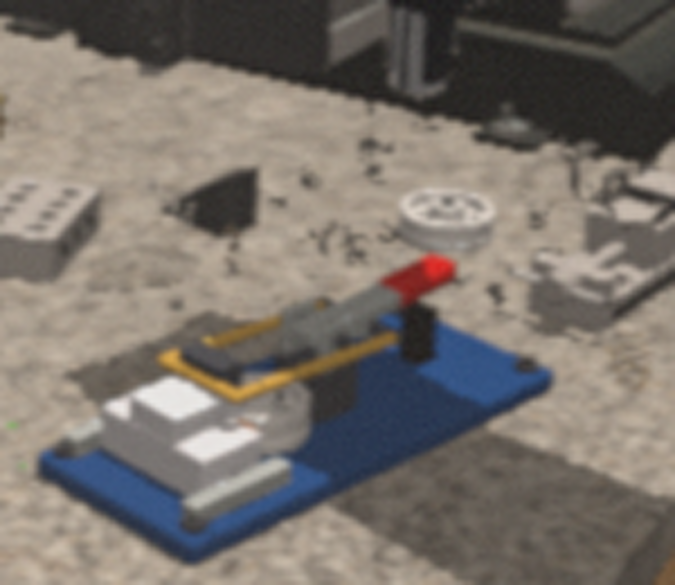

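The lever lies flat on its stop, with the red handle at (420, 275) and its top at z ≈ 0.06. The bar is hooked at (200, 375), and the arm is clear.

```bash
python3 -c "
from workcell import manip
print(manip.sign_off())"
```

```text
the job is handed in; nothing more can be done
None
```

The wheel is clamped and the job is handed in: the loop bar is behind the hook, the lever is snapped flat on its stop and the arm is clear; I didn't measure the jaw's travel directly, and sign-off returned no verdict.

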